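Bleed the purge station, then couple its bayonet plug and hold it open

TASK

First bleed the purge station: pull its red sprung lever down to the bottom of its stroke and ease it back up slowly, under control, never letting it snap back. Then take the blue-winged bayonet coupling, push it into the port against the spring, twist it clockwise a quarter turn against the return spring, and finish still gripping it there: the program ends holding the coupling seated and turned, because the valve is open only while it is held. Do not knock the bottle, the beaker or the roll of tape about.

Things in the scene. Friction and masses are not known exactly. Their poses are not given: they have to be found in the camera images.
- station: Purge station, fixed to the worktop: aluminium base plate 130 x 270 x 12 mm, a round steel bayonet port on its left (+y) half, a grey valve block 46 mm high at the middle rear, a grey lever fork 100 mm high on its right (-y) half. Origin at worktop level, 10 mm in front of the plate's centre; x axis to the rear (away from the robot), y left, z up.
- port_mouth (a point): Centre of the port's top face, on its vertical axis, 52 mm above the worktop, 85 mm along the station's +y. Outside diameter 64 mm (72 at the foot), bore 35 mm. Two entry slots 14 mm wide, marked yellow, run out to 26 mm radius along the station's +x and -x; between them a ledge 10 mm thick (underside 42 mm above the worktop), under which the coupling's pins turn.
- port_disc (a point): Centre of the top of the sprung brass disc in the port, at rest: 22 mm below the mouth, 30 mm above the worktop (this point stays there). On the disc stands a driving blade, 5 mm thick, 24 mm long, 6 mm high, which lies along the station's y at rest and enters the groove in the coupling's foot.
- port_depth (a joint): How far the sprung disc in the port is pressed down, m: 0 at rest, 0.009 at the bottom. Spring 5.4 N at 0, 8.1 N at the bottom. The coupling's pins pass under the ledge from 0.006 on; when it has been turned, the ledge keeps it from rising above about 0.0055.
- port_turn (a joint): How far the disc in the port is turned clockwise as seen from above, rad: 0 at rest, stop at 1.45. Return spring 0.05 N m at 0, 0.195 N m at the stop. The blade has play in the groove, so the coupling turns 0.2 to 0.3 rad farther than the disc: a quarter turn of the coupling (1.57) brings it to about 1.3.
- coupling: Loose bayonet coupling, 79 mm high, about 0.15 kg, upright on the worktop. Origin at the centre of its underside, z up. Steel body 30 mm across, tapered at the foot to 25 mm; black flange 38 mm across from 34 to 41 mm above the origin; blue wing grip above it. A half turn gives the same shape. It enters the port with its x along the station's x, either way round.
- coupling_wing (a point): Middle of the coupling's blue wing grip, 60 mm above its underside. The wing is 44 mm long along the coupling's x, 14 mm thick along its y, and reaches from 41 to 79 mm above the underside.
- coupling_pins (a point): Point on the coupling's axis 14 mm above its underside, level with its two brass pins: 8 mm in diameter, sticking out along the coupling's x and -x (as the wing lies) to 22.5 mm from the axis. Below them a groove across the foot along the coupling's y, 10 mm wide and 8 mm deep.
- bleed_lever (a joint): Angle of the bleed lever, rad: 0 at rest (raised, pointing to the station's -x and 0.52 rad above level), 0.9 at the bottom stop (0.38 rad below level). Return spring 0.35 N m at 0, 0.67 N m at the bottom; let go, it snaps up at several rad/s.
- lever_grip (a point): Middle of the lever's round red handle, 22 mm thick and 62 mm long, along the lever; 110 mm from the pivot. The lever swings in the station's vertical xz plane.
- lever_pivot (a point): Pivot of the bleed lever, fixed, 90 mm above the worktop; axis along the station's y. At rest the handle's middle lies 95 mm towards the station's -x from it and 55 mm above it.
- diluent_bottle: Small plastic reagent bottle with a green cap, 52 mm across and 104 mm high, loose, origin at the centre of its underside. To be left where it stands.
- beaker: Small clear beaker, 49 mm across and 58 mm high, loose, origin at the centre of its underside. To be left where it stands.
- tape_roll: Roll of green label tape, 70 mm across and 19 mm high, lying flat and loose. To be left where it lies.
Things that resemble listed ones, but are neither listed nor needed, are in the scene too. What is meant by the coupling is not brown or pink, and is the larger of those in its own colour.

How it is judged:
By the outcome, as a careful person would: the job done as asked, in the order asked, and still so for the second after the job is handed in, while the arm keeps its last pose, push and grip.
It also fails if it takes over 64 s, if anything falls off the work surface, if the arm or the gripper's body presses on something with over 40 N, if the wrist force passes 120 N, or if a joint passes its speed limit or range.

ROBOT

A 6-joint arm with a two-finger parallel gripper is mounted at the origin on a cart in front of the work surface, level with it; the furniture and walls round the work are solid. World frame = base frame: x ahead of the robot, y to its left, z up, the work surface at z = 0. Lengths are in m, angles in rad, forces in N, time in s.
With the tool pointing down it reaches from about 0.375 to 0.975 m from the base axis. Payload 3.8 kg.
Tool frame: the origin (TCP) lies at the very end of the fingers, on their centre line; the grasp point (between the pads) lies 19 mm behind it; z points along the fingers, y is the line along which they close (so a half turn about z gives the same grasp; the last joint's range is limited). The gripper opens to 85 mm and grips with 20 to 120 N. Pads are 22 mm wide; open, the fingers measure 114 mm over their backs; the gripper's body (76 mm by 85 mm) begins 54 mm behind the grasp point. The pads swing forward as they close: fully open they stand 13 mm farther back than shut.
Start: joints at [1.108, 0.264, 1.604, -0, 1.274, -0.037], TCP at [0.279, 0.615, 0.231] pointing down, gripper open.
Joint ranges: [-2.63, 2.63], [-0.94, 2.18], [0.31, 2.57], [-1.31, 4.45], [0, 2.66], [-2.55, 2.55]. Speed limits (rad/s): [2.57, 2.57, 3.14, 3.14, 3.14, 3.14].

INTERFACE

Orientations are given as a rotation vector (axis times angle).
In Python, from workcell import bot gives the robot as it stands.
- The arm moves only by the shell command python3 -m creep 'ROWS' [FORCE]. ROWS is JSON, a list of rows, each a list of 5 numbers: the shift along the tool's x, y, z in units of 0.05 m (1.0 is 0.05 m), then the turn about the tool's z in units of 0.1 rad (1.0 is 0.1 rad), then the opening, from 0 (shut) to 1 (fully open). In form: [[tx, ty, tz, spin, hand], ...]. A call has 1 to 20 rows; each row shifts and turns the commanded pose from where the row before left it, along the tool's axes as they then stand; what a row does not reach is not made up. A row lasts 1/8 s, in which the tool goes at most 62.5 mm and 10.7 degrees, less where a joint would pass 70% of its speed; a pose out of reach is approached as far as the arm can. A call with a number of a shift or a turn outside -1 to 1 is refused whole. A call with a gripper value outside its range is refused whole. The fingers move at their own pace and stop on an object; FORCE is the grip in N (left out, the last holds). Time passes only in rows, so rows that do not move let the fingers close. It gives the time, the measured TCP pose, the force, the opening and the grip force at its end, in the units of the state.
- bot.read_state(): the state, without advancing time (a new reading comes with each control period).
- bot.read_camera(name): name is "scene" or "top" or "wrist"; returns a dict with "pixels" (400x640x3 uint8, red, green, blue), "vfov" (degrees; the focal length in pixels is half the picture's height over the tangent of half this angle, whatever the lens; pixels are square), "cx", "cy" (the principal point, pixels), "world_to_cam" (4x4, takes a point from world to camera coordinates). Camera axes: x right, y down, z forward; pixel columns grow to the right and rows downward; lengths in m; the calibration is good to about 2 mm. A picture is of the moment at which its call begins. There is no depth.
- bot.finish_job(): hands the job in; it is judged then, once.
Trained networks look in a picture, given as the dict that the camera call returned (one of the last four; its "shot" number tells which), for a name from the list of things; names that differ only in an ending like _2 or _b are one class to them, and where a whole thing is asked for, a point or a joint stands for the part that bears it (a point fixed in the world has none). Each returns a list of dicts, best first, with "score" (0 to 1); they miss things now and then, are a little off and sometimes report something else, mostly with a low value. They report only what shows in the picture. A call takes as long as a camera call. They do not tell look-alikes from the thing itself.
- bot.look_for(target, picture): "bbox" ([left, top, right, bottom] in pixels, round what is visible of it).
- bot.regions_of(target, picture): "mask" (400x640 bool, what is visible of it) and "bbox" ([left, top, right, bottom] in pixels, round what is visible of it).
The state is a dict: "time": time; "q": joint angles; "joint_vel": joint speeds; "joint_torque": joint torques, N m; "tool_pos": TCP position; "tcp_rot": TCP orientation; "wrist_force": force on the tool from outside, world axes, zero at the start; "torque": the same for the moment, N m; "width": opening from 0.0 (shut) to 1.0 (fully open); "grip_force": force on a finger pad.
Only numpy, scipy, OpenCV 4.12 (cv2) and the standard library are available. Lean on these libraries where they do the work, as an engineer would, in place of code of your own. Each camera call takes 0.05 s, during which the arm holds its last target. There are 200 camera calls.

## Working session

There is one attempt and no reset: what is moved stays moved. The work goes in short steps, Python scripts to look and compute and a shell command to move; the robot and the scene stay as the last step left them, time stands still between calls to the robot, and variables do not carry over. Pictures are saved under pics/ and viewed, at most 13 in all, crops included, and the job is handed in when it is done.

```bash
mkdir -p pics; ls; cat > h.py <<'E'
import numpy as np, cv2, pickle
from workcell import bot
def K(p): return 200/np.tan(np.radians(p["vfov"])/2)
def proj(p,P):
    P=np.atleast_2d(P); c=(p["world_to_cam"]@np.c_[P,np.ones(len(P))].T).T
    return np.c_[K(p)*c[:,0]/c[:,2]+p["cx"],K(p)*c[:,1]/c[:,2]+p["cy"]]
def onz(p,uv,z):
    R=p["world_to_cam"][:3,:3];t=p["world_to_cam"][:3,3]
    o=-R.T@t; d=R.T@np.array([(uv[0]-p["cx"])/K(p),(uv[1]-p["cy"])/K(p),1])
    return o+d*(z-o[2])/d[2]
def save(p,n,box=None,s=1):
    im=p["pixels"][:,:,::-1]
    if box: im=im[box[1]:box[3],box[0]:box[2]]
    cv2.imwrite(f"pics/{n}.png",cv2.resize(im,None,fx=s,fy=s,interpolation=cv2.INTER_CUBIC))
E
python3 - <<'E'
from h import *
s=bot.read_state(); print({k:np.round(v,3) for k,v in s.items()})
for n in ["top","scene"]:
    p=bot.read_camera(n); save(p,n+"0"); print(n,p["vfov"],p["cx"],p["cy"],[k for k in p]); print(np.round(p["world_to_cam"],3).tolist())
    for t in ["station","coupling","coupling_wing","lever_grip","bleed_lever","diluent_bottle","beaker","tape_roll"]:
        print(t,[(np.round(d["bbox"]).astype(int).tolist(),round(d["score"],2)) for d in bot.look_for(t,p)][:5])
E
```

```text
pics
{'time': np.float64(0.0), 'q': array([ 1.108,  0.265,  1.605, -0.   ,  1.274, -0.037]), 'joint_vel': array([ 0.   ,  0.   , -0.   ,  0.   ,  0.   , -0.001]), 'joint_torque': array([-0.0000e+00, -5.1512e+01, -3.6731e+01,  0.0000e+00,  1.3000e-02,
       -0.0000e+00]), 'tool_pos': array([0.278, 0.614, 0.23 ]), 'tcp_rot': array([-6.64e-01, -3.07e+00,  3.00e-03]), 'wrist_force': array([-0.039,  0.257,  0.745]), 'torque': array([ 0.006, -0.018, -0.012]), 'grip_force': np.float64(0.0), 'width': np.float64(1.002)}
top 51.35960223112078 319.46535073027565 199.13606484082214 ['pixels', 'vfov', 'cx', 'cy', 'world_to_cam', 'shot']
[[0.016, -1.0, 0.011, 0.144], [-0.999, -0.016, -0.033, 0.576], [0.033, -0.011, -0.999, 1.033], [0.0, 0.0, 0.0, 1.0]]
station [([311, 147, 423, 220], 0.57)]
coupling [([265, 213, 282, 228], 0.74), ([234, 196, 252, 216], 0.56), ([202, 203, 217, 214], 0.48)]
coupling_wing [([232, 197, 249, 211], 0.66), ([208, 225, 219, 236], 0.59), ([269, 212, 286, 228], 0.48)]
lever_grip [([406, 164, 419, 223], 0.61)]
bleed_lever [([405, 163, 418, 222], 0.85)]
diluent_bottle [([301
[... 181 characters left out ...]
801305 315.3729044153154 203.47027731834808 ['pixels', 'vfov', 'cx', 'cy', 'world_to_cam', 'shot']
[[-0.516, -0.856, -0.012, 0.426], [-0.349, 0.223, -0.91, 0.268], [0.782, -0.465, -0.414, 0.548], [0.0, 0.0, 0.0, 1.0]]
station [([290, 172, 402, 250], 0.87)]
coupling [([211, 276, 233, 303], 0.91), ([278, 238, 291, 275], 0.76), ([232, 239, 253, 276], 0.65), ([195, 264, 212, 288], 0.51)]
coupling_wing [([229, 239, 253, 280], 0.85), ([214, 275, 231, 307], 0.84), ([198, 262, 212, 290], 0.83)]
lever_grip [([366, 176, 399, 187], 0.49)]
bleed_lever [([365, 173, 399, 191], 0.74)]
diluent_bottle [([329, 236, 360, 294], 0.85)]
beaker [([265, 271, 288, 314], 0.92)]
tape_roll [([237, 219, 263, 235], 0.7)]
```

```bash
python3 - <<'E'
import cv2
a=cv2.imread("pics/top0.png")[100:300,180:450]; cv2.imwrite("pics/t1.png",cv2.resize(a,None,fx=2.9,fy=2.9,interpolation=2))
a=cv2.imread("pics/scene0.png")[150:330,170:430]; cv2.imwrite("pics/s1.png",cv2.resize(a,None,fx=3,fy=3,interpolation=2))
E
```

```text
(no output)
```

View pics/t1.png

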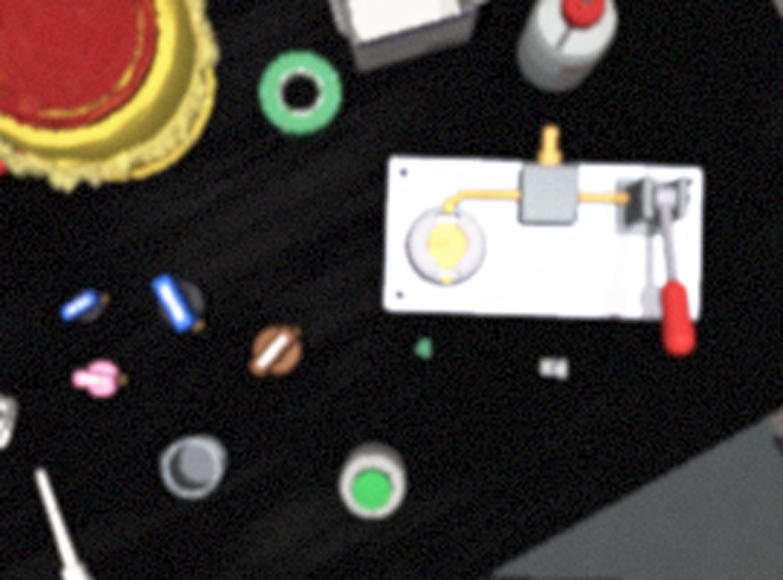

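View pics/s1.png

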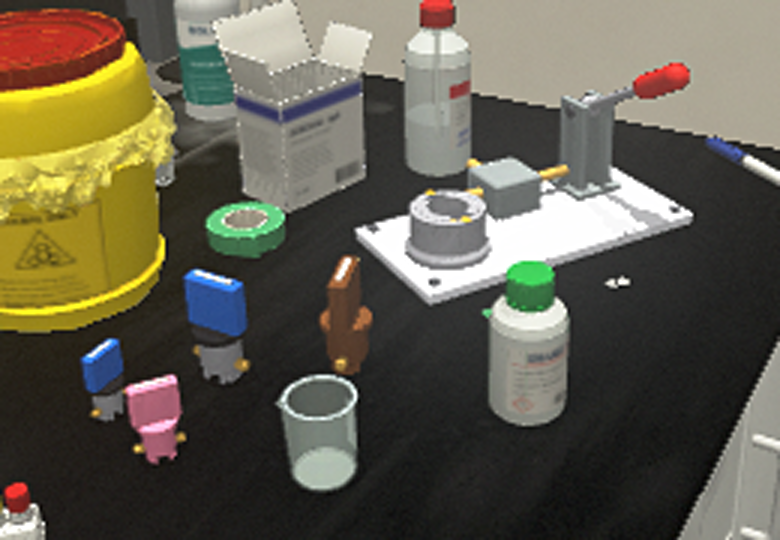

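Top view candidates for the coupling: the larger blue one at (241,204), the small blue one at (208,205), pink at (213,231) and brown at (275,220). I choose the larger blue one at (241,204), and the scene view agrees, with its wing at about (242,250). Next I measure poses and take a close crop of that choice.

```bash
cat > m.py <<'E'
from h import *
def big(m):
    n,l,s,c=cv2.connectedComponentsWithStats(m.astype(np.uint8)); i=1+np.argmax(s[1:,4]); return l==i
E
python3 - <<'E'
from m import *
from scipy.optimize import least_squares
T=bot.read_camera("top"); S=bot.read_camera("scene")
def hsv(p): return cv2.cvtColor(p["pixels"],cv2.COLOR_RGB2HSV).astype(int)
def box(m,b): o=np.zeros_like(m); o[b[1]:b[3],b[0]:b[2]]=m[b[1]:b[3],b[0]:b[2]]; return o
# plate
h=hsv(T); m=big(box((h[...,2]>190)&(h[...,1]<50),(300,140,435,225)))
c,_=cv2.findContours(m.astype(np.uint8),0,2); c=max(c,key=cv2.contourArea)
r=cv2.minAreaRect(c); b=cv2.boxPoints(r); W=np.array([onz(T,q,.012) for q in b]); print("plate",r,np.round(W,4).tolist())
# silhouettes as model points fit: plate corners in both views
# blue wing
for n,p,bx in [("T",T,(225,185,256,225)),("S",S,(225,235,258,268))]:
    h=hsv(p); m=big(box((h[...,0]>100)&(h[...,0]<125)&(h[...,1]>130)&(h[...,2]>60),bx)); ys,xs=np.nonzero(m)
    print(n,len(xs),xs.mean(),ys.mean(),xs.min(),xs.max(),ys.min(),ys.max(), cv2.minAreaRect(np.c_[xs,ys].astype(np.float32)))
    h_=m
    # fit box
    globals()["m"+n]=m
def model(v):
    x,y,a=v; R=np.array([[np.cos(a),-np.sin(a)],[np.sin(a),np.cos(a)]])
    return np.array([[*(R@[sx*.022,sy*.007]+[x,y]),z] for sx in(-1,1) for sy in(-1,1) for z in(.041,.079)])
def stats(xs,ys): return np.array([xs.mean(),ys.mean(),np.sqrt(xs.var()),np.sqrt(ys.var()),5*np.corrcoef(xs,ys)[0,1]])
def f(v):
    o=[]
    for p,m in((T,mT),(S,mS)):
        k=8; q=cv2.convexHull(((proj(p,model(v))+.5)*k).astype(np.float32)).astype(int); im=np.zeros((400*k,640*k),np.uint8); cv2.fillPoly(im,[q],1)
        q0=im.reshape(400,k,640,k).mean((1,3)); yy,xx=np.mgrid[:400,:640]
        b=slice(180,290),slice(200,290); d=cv2.GaussianBlur(m.astype(np.float32)-q0.astype(np.float32),(0,0),1)
        o.append(d[b].ravel())
    return np.concatenate(o)
best=None
for a in(.3,.6,.9):
    w=onz(T,(241,204),.07); r=least_squares(f,[w[0],w[1],a],diff_step=2e-3,x_scale=[.01,.01,.1])
    if best is None or r.cost<best.cost: best=r
print("wing x,y,yaw",best.x.round(4),best.cost)
# red handle
def red(p,bx):
    h=hsv(p); return big(box(((h[...,0]<8)|(h[...,0]>172))&(h[...,1]>150)&(h[...,2]>80),bx))
for n,p,bx in (("T",T,(395,180,430,230)),("S",S,(355,160,410,200))):
    ys,xs=np.nonzero(red(p,bx)); print("red",n,xs.mean(),ys.mean(),cv2.minAreaRect(np.c_[xs,ys].astype(np.float32)))
for n,z in (("diluent_bottle",.104),("beaker",.058),("tape_roll",.019)):
    d=bot.look_for(n,T)[0]["bbox"]; print(n,onz(T,((d[0]+d[2])/2,(d[1]+d[3])/2),z*.7).round(3))
save(S,"coup",(185,225,305,315),5)
pickle.dump((T,S),open("ts.pkl","wb"))
E
```

```text
plate ((367.0207824707031, 181.89727783203125), (108.52171325683594, 52.31373977661133), 1.9749339818954468) [[0.5555, 0.1724, 0.012], [0.6864, 0.17, 0.012], [0.6818, -0.1023, 0.012], [0.5505, -0.0989, 0.012]]
T 123 239.52845528455285 203.39837398373984 232 247 194 214 ((239.3502960205078, 203.80889892578125), (21.54834747314453, 9.417427062988281), 61.38954162597656)
S 327 241.54434250764527 251.01223241590213 231 251 240 261 ((240.9560546875, 250.7048797607422), (23.118043899536133, 18.01950454711914), 12.094758033752441)
wing x,y,yaw [0.5556 0.3429 0.3105] 46.17603
red T 413.0452488687783 211.02262443438914 ((413.5, 209.5), (25.0, 11.0), 90.0)
red S 390.0612244897959 176.5578231292517 ((390.1500549316406, 176.4499969482422), (8.538148880004883, 18.34120750427246), 71.56504821777344)Traceback (most recent call last):
  File "<stdin>", line 41, in <module>
IndexError: list index out of range
```

```bash
python3 - <<'E'
from m import *
from scipy.optimize import minimize
T=bot.read_camera("top"); S=bot.read_camera("scene")
def hsv(p): return cv2.cvtColor(p["pixels"],cv2.COLOR_RGB2HSV).astype(int)
def box(m,b): o=np.zeros_like(m); o[b[1]:b[3],b[0]:b[2]]=m[b[1]:b[3],b[0]:b[2]]; return o
M=[]
for p,bx in [(T,(225,185,256,225)),(S,(225,235,258,268))]:
    h=hsv(p); M.append(big(box((h[...,0]>95)&(h[...,0]<130)&(h[...,1]>90)&(h[...,2]>40),bx)))
def model(v):
    x,y,a=v; R=np.array([[np.cos(a),-np.sin(a)],[np.sin(a),np.cos(a)]])
    return np.array([[*(R@[sx*.022,sy*.007]+[x,y]),z] for sx in(-1,1) for sy in(-1,1) for z in(.041,.079)])
def f(v):
    c=0
    for p,m in((T,M[0]),(S,M[1])):
        k=8; q=cv2.convexHull((((proj(p,model(v))-[200,180])+.5)*k).astype(np.float32)).astype(int); im=np.zeros((110*k,90*k),np.uint8); cv2.fillPoly(im,[q],1)
        q0=im.reshape(110,k,90,k).mean((1,3)).astype(np.float32)
        c+=(cv2.GaussianBlur(m[180:290,200:290].astype(np.float32)-q0,(0,0),1)**2).sum()
    return c
w=onz(T,(240,204),.065); rs=[]
for a in np.arange(0,3.1,.35):
    s0=np.array([w[0],w[1],a]); rs.append(minimize(f,s0,method="Nelder-Mead",options=dict(initial_simplex=[s0,s0+[.01,0,0],s0+[0,.01,0],s0+[0,0,.3]])))
rs.sort(key=lambda r:r.fun); print([(r.x.round(4).tolist(),round(r.fun,1)) for r in rs[:3]],[m.sum() for m in M])
print("handle",onz(T,(413.2,210.8),.145).round(4), onz(T,(413.5,209.5),.145).round(4))
# handle triangulation
def ray(p,uv): o=onz(p,uv,.3);return o,onz(p,uv,.0)-o
A=[];B=[]
for p,uv in((T,(413.3,210.5)),(S,(390.1,176.5))):
    o,d=ray(p,uv); d/=np.linalg.norm(d); P=np.eye(3)-np.outer(d,d); A.append(P);B.append(P@o)
print("handle tri",np.linalg.solve(sum(A),sum(B)).round(4))
h=hsv(T); 
for n in ("diluent_bottle","beaker","tape_roll"):
    for p in(T,S):
        r=bot.look_for(n,p)
        if r: d=r[0]["bbox"]; print(n,np.round(d),onz(p,((d[0]+d[2])/2,(d[1]+d[3])/2),.04).round(3))
save(S,"coup",(185,225,305,315),5)
E
```

```text
[([0.5554, 0.3427, 3.6161], np.float64(66.2)), ([0.5549, 0.3429, 0.4548], np.float64(66.3)), ([0.5549, 0.3429, 0.4534], np.float64(66.4))] [np.int64(165), np.int64(348)]
handle [ 0.5469 -0.0494  0.145 ] [ 0.5497 -0.0501  0.145 ]
handle tri [ 0.5479 -0.0491  0.1453]
diluent_bottle [301. 253. 321. 280.] [0.41  0.172 0.04 ]
diluent_bottle [328. 236. 361. 294.] [0.419 0.175 0.04 ]
beaker [236. 255. 254. 272.] [0.414 0.331 0.04 ]
beaker [265. 269. 288. 314.] [0.412 0.33  0.04 ]
tape_roll [270. 122. 297. 146.] [0.73  0.245 0.04 ]
tape_roll [237. 218. 264. 235.] [0.678 0.273 0.04 ]
```

View pics/coup.png

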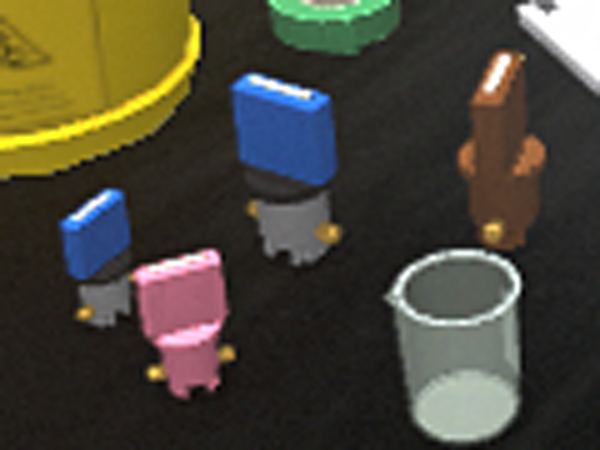

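The crop confirms it: the larger blue-winged coupling with the black flange sits at about (242,250) in the scene view, and the small blue one at about (204,276) is the look-alike. I now move above the lever handle.

```bash
python3 -m creep '[[0,0,0,-1,1],[0,0,0,-1,1],[0,0,0,-1,1],[0,0,0,-1,1],[-0.2,-0.5,0,-0.1,0.6],[-0.4,-0.94,0,0,0.6],[-0.4,-0.94,0,0,0.6],[-0.4,-0.94,0,0,0.6],[-0.4,-0.94,0,0,0.6],[-0.4,-0.94,0,0,0.6],[-0.4,-0.94,0,0,0.6],[-0.4,-0.94,0,0,0.6],[-0.4,-0.94,0,0,0.6],[-0.4,-0.94,0,0,0.6],[-0.4,-0.94,0,0,0.6],[-0.4,-0.94,0,0,0.6],[-0.4,-0.94,0,0,0.6],[-0.4,-0.94,0,0,0.6],[-0.2,-0.5,0,0,0.6],[0,0,0,0,0.6]]' 40
cat >> m.py <<'E'
def st():
    from scipy.spatial.transform import Rotation as Ro
    s=bot.read_state(); R=Ro.from_rotvec(s["tcp_rot"]).as_matrix(); 
    print("t",round(float(s["time"]),2),"pos",s["tool_pos"].round(4),"yawY",round(float(np.degrees(np.arctan2(R[1,1],R[0,1]))),2),"z",R[:,2].round(3),"F",s["wrist_force"].round(1),"M",s["torque"].round(2),"w",round(float(s["width"]),3),"g",s["grip_force"].round(1),"q",s["q"].round(2)); return s,R
E
python3 - <<'E'
from m import *
st(); p=bot.read_camera("wrist"); save(p,"w1"); pickle.dump(p,open("w1.pkl","wb"))
print(p["vfov"],p["world_to_cam"].round(3).tolist())
for n,P in (("handle",[.548,-.0495,.145]),("port",[.6101,.1205,.052]),("tcp",bot.read_state()["tool_pos"])): print(n,proj(p,P).round(1))
E
```

```text
time: 3.95
tool_pos: [0.5486, -0.0525, 0.2313]
tcp_rot: [0.03, 3.141, -0.0]
wrist_force: [-0.8, 0.6, -0.3]
width: 0.599
grip_force: 0.0Traceback (most recent call last):
  File "<stdin>", line 2, in <module>
  File "m.py", line 7, in st
    print("t",round(float(s["time"]),2),"pos",s["tool_pos"].round(4),"yawY",round(float(np.degrees(np.arctan2(R[1,1],R[0,1]))),2),"z",R[:,2].round(3),"F",s["wrist_force"].round(1),"M",s["torque"].round(2),"w",round(float(s["width"]),3),"g",s["grip_force"].round(1),"q",s["q"].round(2)); return s,R
                                                                                                                                                                                                                                                ^^^^^^^^^^^^^^^^^^^^^
AttributeError: 'float' object has no attribute 'round'
```

```bash
sed -i 's/s\["grip_force"\].round(1)/round(float(s["grip_force"]),1)/' m.py
python3 - <<'E'
from m import *
st(); p=bot.read_camera("wrist"); save(p,"w1"); pickle.dump(p,open("w1.pkl","wb"))
print(p["vfov"],p["world_to_cam"].round(3).tolist())
for n,P in (("handle",[.548,-.0495,.145]),("port",[.6101,.1205,.052]),("tcp",bot.read_state()["tool_pos"])): print(n,proj(p,P).round(1))
E
```

```text
t 3.95 pos [ 0.5486 -0.0525  0.2313] yawY 88.92 z [ 0. -0. -1.] F [-0.8  0.6 -0.3] M [ 0.08 -0.03  0.01] w 0.599 g 0.0 q [-0.14  0.03  1.87 -0.    1.24 -1.69]
62.49818080859795 [[0.019, 1.0, -0.001, 0.042], [0.952, -0.018, 0.304, -0.562], [0.304, -0.006, -0.953, 0.213], [0.0, 0.0, 0.0, 1.0]]
handle [[324.9 207.3]]
port [[485.8 231.7]]
tcp [[323.1 264.8]]
```

View pics/w1.png

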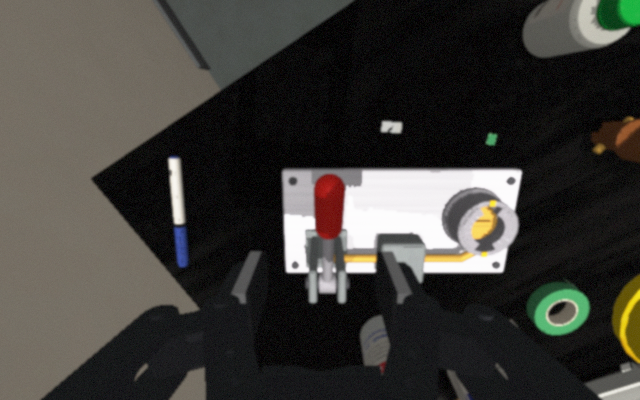

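The wrist view shows the red handle centred at about (329,207) and the port mouth at about (490,227), both 3-4 px right of prediction, so I shift about +4 mm in y. Then I descend and grip the handle.

```bash
python3 -m creep '[[0,0.09,0.3,0,0.6],[0,0,0.5,0,0.6],[0,0,0.5,0,0.6],[0,0,0.5,0,0.6],[0,0,0.35,0,0.6],[0,0,0,0,0.6],[0,0,0,0,0],[0,0,0,0,0],[0,0,0,0,0],[0,0,0,0,0],[0,0,0,0,0]]' 40
python3 - <<'E'
from m import *
st(); p=bot.read_camera("scene"); save(p,"s2",(330,140,430,240),6)
E
```

```text
time: 5.38
tool_pos: [0.5488, -0.0468, 0.1246]
tcp_rot: [0.025, 3.14, -0.002]
wrist_force: [0.1, -4.0, 4.2]
width: 0.248
grip_force: 39.2
t 5.38 pos [ 0.5488 -0.0468  0.1246] yawY 89.09 z [ 0.002 -0.001 -1.   ] F [ 0.1 -4.   4.2] M [-0.65  0.06  0.02] w 0.248 g 39.2 q [-0.13  0.12  1.98 -0.    1.04 -1.68]
```

View pics/s2.png

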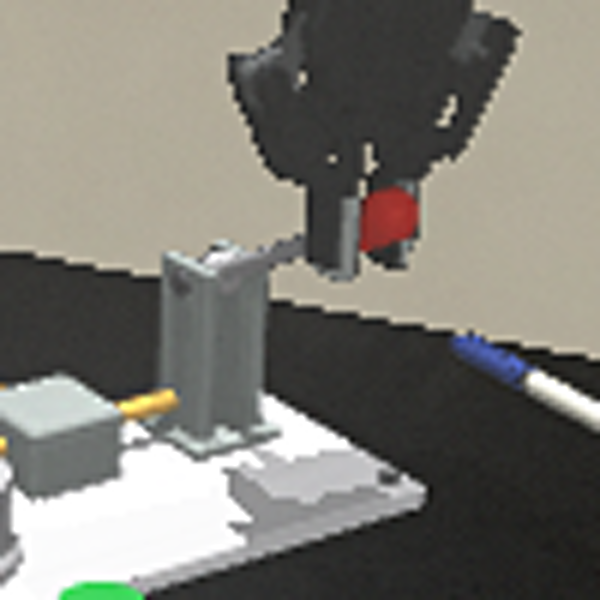

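The handle is gripped at a 21 mm opening. I pull the lever down along its arc.

```bash
python3 -m creep '[[0.06,0,0.12,0,0],[0.06,0,0.12,0,0],[0.08,0,0.2,0,0],[0.05,0,0.21,0,0],[0.03,0,0.22,0,0],[0.01,0,0.22,0,0],[-0.01,0,0.22,0,0],[-0.03,0,0.22,0,0],[-0.05,0,0.21,0,0],[-0.06,0,0.17,0,0],[-0.02,0,0.06,0,0],[-0.02,0,0.06,0,0],[0,0,0,0,0],[0,0,0,0,0]]' 40
python3 - <<'E'
from m import *
s,_=st(); p=bot.read_camera("scene"); save(p,"s3",(330,140,430,240),6)
print("angle", .52-np.arctan2(s["tool_pos"][2]+.019-.09, .643-s["tool_pos"][0]))
E
```

```text
time: 7.18
tool_pos: [0.5441, -0.0467, 0.0242]
tcp_rot: [0.025, 3.14, -0.001]
wrist_force: [-4.0, -4.9, 13.6]
width: 0.247
grip_force: 44.6
t 7.17 pos [ 0.5441 -0.0467  0.0242] yawY 89.09 z [ 0.002 -0.001 -1.   ] F [-4.  -4.9 13.6] M [-0.76  0.5  -0.06] w 0.247 g 44.6 q [-0.13  0.24  2.06 -0.    0.84 -1.69]
angle 0.9622683705774199
```

View pics/s3.png

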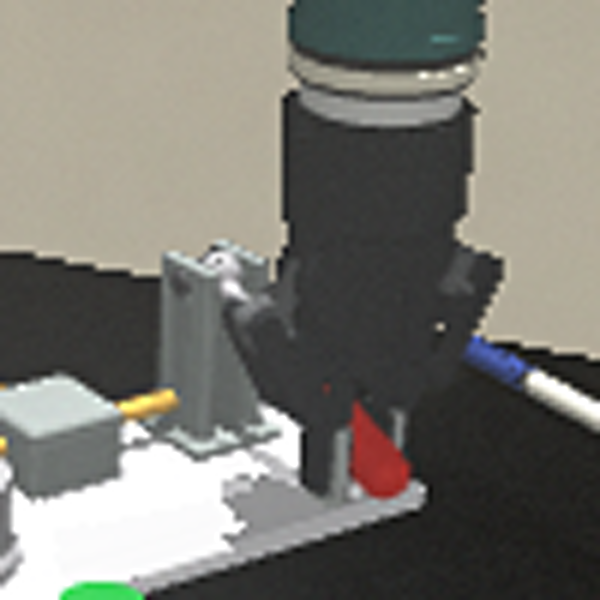

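The scene crop shows the handle tip (crop about (385,480)) down near the plate. I push 3 mm more to confirm the stop by force.

```bash
python3 -m creep '[[0,0,0.06,0,0],[0,0,0,0,0],[0,0,0,0,0]]' 40
python3 - <<'E'
from m import *
s,_=st()
E
```

```text
time: 7.6
tool_pos: [0.5444, -0.0467, 0.0234]
tcp_rot: [0.025, 3.14, -0.001]
wrist_force: [-12.0, -4.5, 29.5]
width: 0.244
grip_force: 46.1
t 7.6 pos [ 0.5444 -0.0467  0.0234] yawY 89.09 z [ 0.002 -0.001 -1.   ] F [-12.   -4.5  29.5] M [-0.55  1.48 -0.02] w 0.244 g 46.1 q [-0.13  0.24  2.06 -0.    0.84 -1.69]
```

The force doubled with 0.8 mm of travel, so the lever is at its bottom stop. I ease it back up slowly at about 0.4 rad/s.

```bash
python3 -m creep '[[0,0,-0.06,0,0],[0.02,0,-0.06,0,0],[0.02,0,-0.06,0,0],[0.03,0,-0.085,0,0],[0.03,0,-0.085,0,0],[0.025,0,-0.105,0,0],[0.025,0,-0.105,0,0],[0.015,0,-0.11,0,0],[0.015,0,-0.11,0,0],[0.005,0,-0.11,0,0],[0.005,0,-0.11,0,0],[-0.005,0,-0.11,0,0],[-0.005,0,-0.11,0,0],[-0.015,0,-0.11,0,0],[-0.015,0,-0.11,0,0],[-0.025,0,-0.105,0,0],[-0.025,0,-0.105,0,0],[-0.04,0,-0.1,0,0],[-0.04,0,-0.1,0,0],[-0.04,0,-0.06,0,0]]' 40
python3 -m creep '[[-0.03,0,-0.06,0,0],[-0.03,0,-0.06,0,0],[-0.02,0,-0.06,0,0],[0,0,-0.02,0,0],[0,0,0,0,0]]' 40
python3 - <<'E'
from m import *
s,_=st()
E
```

```text
time: 10.1
tool_pos: [0.5426, -0.0467, 0.1137]
tcp_rot: [-0.025, -3.138, 0.001]
wrist_force: [-1.6, -5.4, 0.5]
width: 0.242
grip_force: 44.2
time: 10.72
tool_pos: [0.5463, -0.0467, 0.1214]
tcp_rot: [-0.025, -3.137, 0.001]
wrist_force: [3.4, -5.8, -11.1]
width: 0.241
grip_force: 44.1
t 10.72 pos [ 0.5463 -0.0467  0.1214] yawY 89.1 z [-0.004 -0.001 -1.   ] F [  3.4  -5.8 -11.1] M [-0.9  -0.27 -0.04] w 0.241 g 44.1 q [-0.13  0.12  1.98 -0.    1.04 -1.68]
```

Fz is -11 N, so the lever is back against its upper stop. I release it, rise, and go over the port.

```bash
python3 -m creep '[[0,0,0.04,0,0.3],[0,0,0,0,0.6],[0,0,0,0,0.6],[0,0,-0.3,0,0.6],[0,0,-0.7,0,0.6],[0,0,-0.7,0,0.6],[0,0.4,-0.3,0,0.6],[0,0.8,0,0,0.6],[0,0.8,0,0,0.6],[0,0.8,0,0,0.6],[0,0.4,0,0,0.6],[0,0,0,0,0.6],[0,0,0,0,0.6]]' 40
python3 - <<'E'
from m import *
s,_=st(); p=bot.read_camera("wrist"); pickle.dump(p,open("w2.pkl","wb"))
u=proj(p,[.6101,.1205,.052])[0].round().astype(int); print("port pred",u)
x0,y0=max(u[0]-80,0),max(u[1]-60,0); print("crop",x0,y0); save(p,"w2",(x0,y0,x0+160,y0+120),5)
q=bot.read_camera("top"); pickle.dump(q,open("t2.pkl","wb"))
print([ (np.round(d["bbox"]),round(d["score"],2)) for d in bot.look_for("bleed_lever",q)])
E
```

```text
time: 12.35
tool_pos: [0.5505, 0.1132, 0.2226]
tcp_rot: [-0.025, -3.141, 0.001]
wrist_force: [0.6, -0.5, 0.7]
width: 0.605
grip_force: 0.0
t 12.35 pos [0.5505 0.1132 0.2226] yawY 89.1 z [-0.    -0.001 -1.   ] F [ 0.6 -0.5  0.7] M [-0.03 -0.01  0.  ] w 0.605 g 0.0 q [ 0.16  0.06  1.86 -0.    1.23 -1.4 ]
port pred [329 236]
crop 249 176
[]
```

View pics/w2.png

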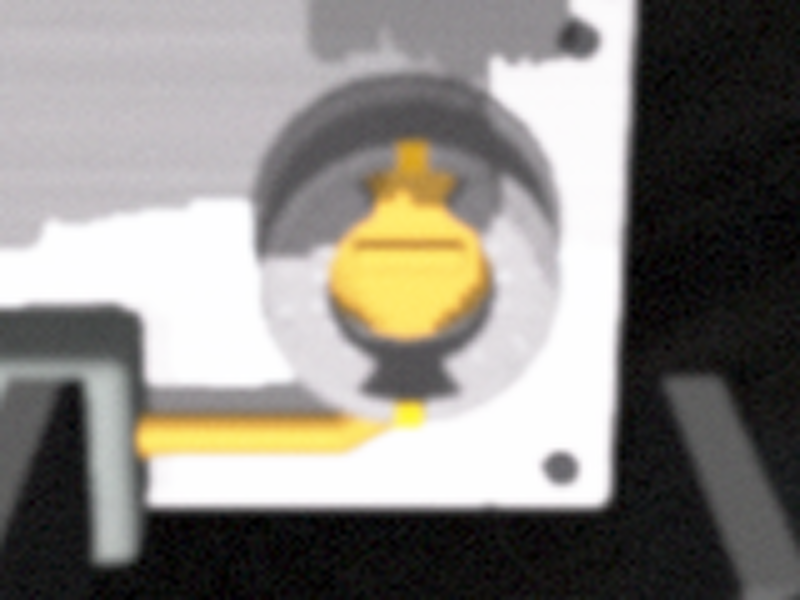

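```bash
python3 - <<'E'
from m import *
p=pickle.load(open("w2.pkl","rb")); q=pickle.load(open("t2.pkl","rb"))
a=(331,232.3); print("port wrist",onz(p,a,.052).round(4))
# yellow marks
for uv in ((249+412/5,176+152/5),(249+411/5,176+413/5)): print("mark",onz(p,uv,.052).round(4))
# plate corners (top right, bottom right) at z=.012, rim
print("edge",onz(p,(249+637/5,176+0),.012).round(4),onz(p,(249+611/5,176+505/5),.012).round(4), "bottom-left",onz(p,(249+150/5,176+508/5),.012).round(4))
# station-based port from top plate
img=q["pixels"]; 
r=cv2.HoughCircles(cv2.resize(cv2.cvtColor(img[160:210,300:370],cv2.COLOR_RGB2GRAY),None,fx=6,fy=6,interpolation=2),cv2.HOUGH_GRADIENT,1.5,50,param1=80,param2=25,minRadius=50,maxRadius=100)
print(r)
h=cv2.cvtColor(img,cv2.COLOR_RGB2HSV).astype(int); m=((h[...,0]<8)|(h[...,0]>172))&(h[...,1]>150)&(h[...,2]>80); m[:180]=0;m[230:]=0;m[:,:395]=0;m[:,430:]=0; ys,xs=np.nonzero(m); print("red",xs.mean(),ys.mean(),len(xs))
E
```

```text
port wrist [0.6058 0.1226 0.052 ]
mark [0.5777 0.1232 0.052 ]
mark [0.6359 0.1226 0.052 ]
edge [0.5568 0.1738 0.012 ] [0.6824 0.1719 0.012 ] bottom-left [0.6815 0.06   0.012 ]
[[[107.25 149.25  74.15]]]
red nan nan 0<stdin>:12: RuntimeWarning: Mean of empty slice.
  ret = ret.dtype.type(ret / rcount)
```

```bash
python3 -m creep '[[0,0.4,0,0,0.6],[0.1,0.8,0,0,0.6],[0.1,0.8,0,0,0.6],[0.1,0.8,0,0,0.6],[0,0.8,0,-1,0.6],[0,0.8,0.2,-1,0.6],[0,0.2,0.2,-1,0.6],[0,0,0.2,-1,0.6],[0,0,0.2,-1,0.6],[0,0,0,0,0.6],[0,0,0,0,0.6]]' 40
python3 - <<'E'
from m import *
s,_=st(); p=bot.read_camera("wrist"); pickle.dump(p,open("w3.pkl","wb"))
print([(np.round(d["bbox"]),round(d["score"],2)) for d in bot.look_for("coupling_wing",p)])
u=proj(p,[.555,.343,.079])[0].round().astype(int); print("pred",u)
x0,y0=max(u[0]-80,0),max(u[1]-60,0); print("crop",x0,y0); save(p,"w3",(x0,y0,x0+160,y0+120),5)
E
```

```text
time: 13.88
tool_pos: [0.5334, 0.3442, 0.1832]
tcp_rot: [-0.751, 3.05, 0.0]
wrist_force: [-0.2, 0.3, 0.7]
width: 0.599
grip_force: 0.0
t 13.88 pos [0.5334 0.3442 0.1832] yawY 117.65 z [ 0.  0. -1.] F [-0.2  0.3  0.7] M [-0.    0.05  0.01] w 0.599 g 0.0 q [ 0.53  0.22  1.75  0.    1.17 -1.52]
[(array([289., 176., 331., 244.]), 0.92), (array([372., 222., 409., 253.]), 0.84), (array([206., 106., 274., 151.]), 0.68), (array([388., 164., 429., 197.]), 0.62)]
pred [307 223]
crop 227 163
```

View pics/w3.png

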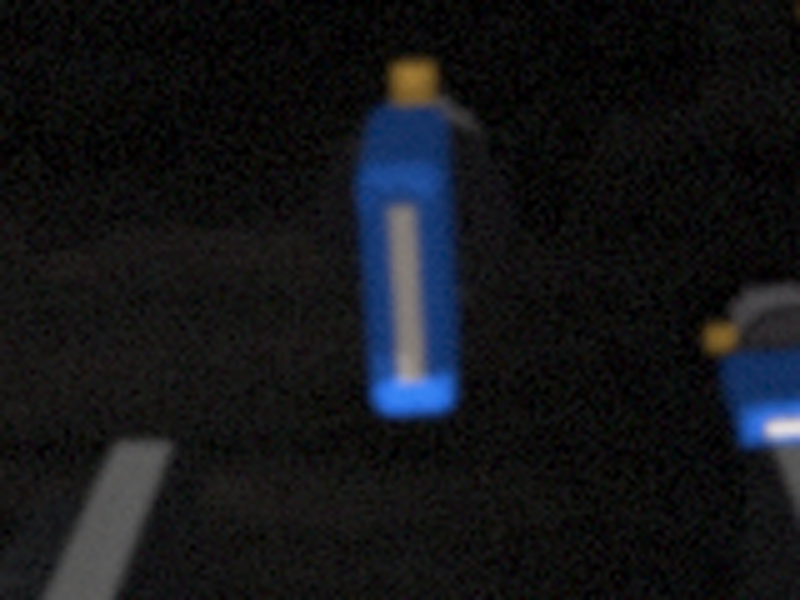

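```bash
python3 - <<'E'
from m import *
p=pickle.load(open("w3.pkl","rb"))
c=[(358,175),(452,172),(458,410),(370,414)]
W=np.array([onz(p,(227+x/5,163+y/5),.079) for x,y in c]); print(W.round(4),W.mean(0).round(4))
a=(W[2]+W[3]-W[0]-W[1])/2; print("len",np.hypot(*a[:2]),"yaw",np.degrees(np.arctan2(a[1],a[0])), "wid",np.linalg.norm(W[0]-W[1]))
s,R=st(); print("tool delta units",(R.T@(W.mean(0)-s["tool_pos"])/.05).round(3))
E
```

```text
[[0.5395 0.328  0.079 ]
 [0.5323 0.3408 0.079 ]
 [0.5681 0.3605 0.079 ]
 [0.5754 0.348  0.079 ]] [0.5538 0.3443 0.079 ]
len 0.04097485957301129 yaw 29.009295346846912 wid 0.014732592778524466
t 13.97 pos [0.5337 0.344  0.1836] yawY 117.68 z [ 0.001  0.001 -1.   ] F [ 0.9  0.6 -0.5] M [-0.    0.02 -0.03] w 0.6 g 0.0 q [ 0.53  0.22  1.75  0.    1.17 -1.52]
tool delta units [-0.357 -0.182  2.092]
```

The wrist crop shows the wing upright, top face centre at about crop (409,294), or pixel (309,222), with yaw 29°. I descend and grip.

```bash
python3 -m creep '[[-0.18,-0.1,0.2,-0.12,0.6],[-0.18,-0.1,0.5,-0.12,0.6],[0,0,0.6,0,0.6],[0,0,0.6,0,0.6],[0,0,0.5,0,0.6],[0,0,0.25,0,0.6],[0,0,0.1,0,0.6],[0,0,0,0,0.6],[0,0,0,0,0],[0,0,0,0,0],[0,0,0,0,0],[0,0,0,0,0],[0,0,0,0,0],[0,0,0,0,0]]' 80
python3 - <<'E'
from m import *
s,_=st(); p=bot.read_camera("wrist"); pickle.dump(p,open("w4.pkl","wb")); save(p,"w4",(230,180,390,300),5)
E
```

```text
time: 15.72
tool_pos: [0.5548, 0.3438, 0.0466]
tcp_rot: [-0.789, 3.039, 0.001]
wrist_force: [-0.5, -0.2, 5.0]
width: 0.151
grip_force: 78.5
t 15.72 pos [0.5548 0.3438 0.0466] yawY 119.12 z [ 0.002  0.001 -1.   ] F [-0.5 -0.2  5. ] M [-0.05  0.04 -0.  ] w 0.151 g 78.5 q [ 0.52  0.39  1.81  0.    0.94 -1.56]
```

View pics/w4.png

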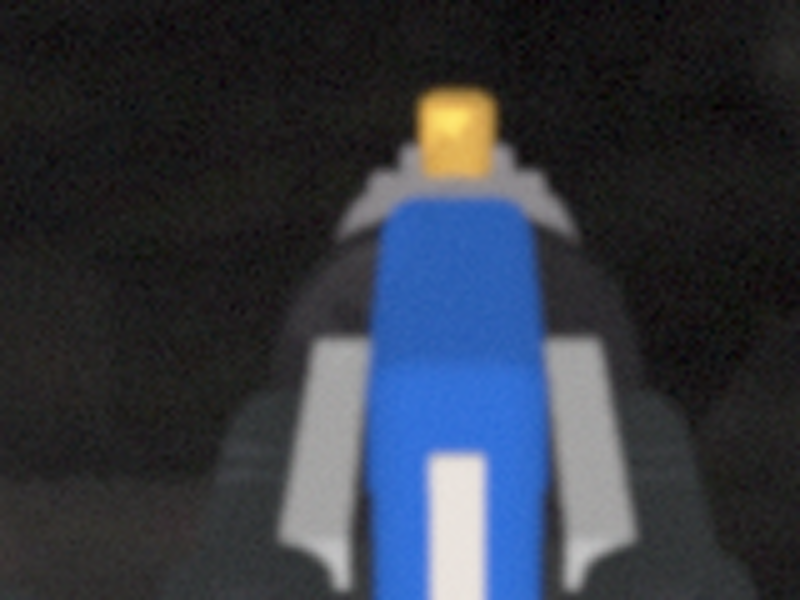

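```bash
python3 - <<'E'
from m import *
p=pickle.load(open("w4.pkl","rb")); s,R=st()
def t(x,y,z): return (R.T@(onz(p,(230+x/5,180+y/5),z)-s["tool_pos"])*1000).round(1)
print("wing top front edge",t(457,362,.079),"pin tip top",t(458,90,.018),"pin tip mid/bottom",t(458,88,.014),"wing bottom edge",t(457,200,.041),"flange front",t(457,190,.041))
# front face lower corners vs upper: compare to 22
E
```

```text
t 15.78 pos [0.5547 0.3438 0.0465] yawY 119.12 z [ 0.002  0.001 -1.   ] F [-0.1  0.3  5.4] M [-0.1   0.04 -0.03] w 0.154 g 78.5 q [ 0.52  0.39  1.81  0.    0.94 -1.56]
wing top front edge [ 23.3   0.5 -32.5] pin tip top [25.4  0.7 28.5] pin tip mid/bottom [24.4  0.7 32.5] wing bottom edge [21.5  0.6  5.5] flange front [22.5  0.6  5.5]
```

```bash
python3 -m creep '[[0,0,-0.2,0,0],[0,0,-0.5,0,0],[0,0,-0.6,0,0],[0,0,-0.6,1,0],[0,0,-0.37,1,0],[0,0,0,1,0],[0,0,0,1,0],[0,0,0,1,0],[0,0,0,0.25,0],[-0.1,-0.4,0,0,0],[-0.2,-0.8,0,0,0],[-0.2,-0.8,0,0,0],[-0.2,-0.8,0,0,0],[-0.2,-0.8,0,0,0],[-0.2,-0.6,0,0,0],[-0.04,-0.22,0,0,0],[0,0,0,0,0],[0,0,0,0,0]]' 80
python3 - <<'E'
from m import *
s,R=st(); p=bot.read_camera("wrist"); pickle.dump(p,open("w5.pkl","wb")); save(p,"w5",(240,130,400,250),5)
S=bot.read_camera("scene"); pickle.dump(S,open("s5.pkl","wb")); T=bot.read_camera("top"); pickle.dump(T,open("t5.pkl","wb"))
h=cv2.cvtColor(S["pixels"],cv2.COLOR_RGB2HSV).astype(int); m=((h[...,0]<8)|(h[...,0]>172))&(h[...,1]>150)&(h[...,2]>80); m[:160]=0;m[200:]=0;m[:,:355]=0;m[:,410:]=0; ys,xs=np.nonzero(m); print("red",xs.mean(),ys.mean(),len(xs))
E
```

```text
time: 18.02
tool_pos: [0.6068, 0.1221, 0.1587]
tcp_rot: [-0.025, -3.141, -0.001]
wrist_force: [-0.6, -0.3, -2.3]
width: 0.151
grip_force: 78.1
t 18.02 pos [0.6068 0.1221 0.1587] yawY 89.08 z [-0.  0. -1.] F [-0.6 -0.3 -2.3] M [-0.05  0.01  0.04] w 0.151 g 78.1 q [ 0.16  0.21  1.8   0.    1.12 -1.4 ]
red 390.0612244897959 176.5578231292517 147
```

View pics/w5.png

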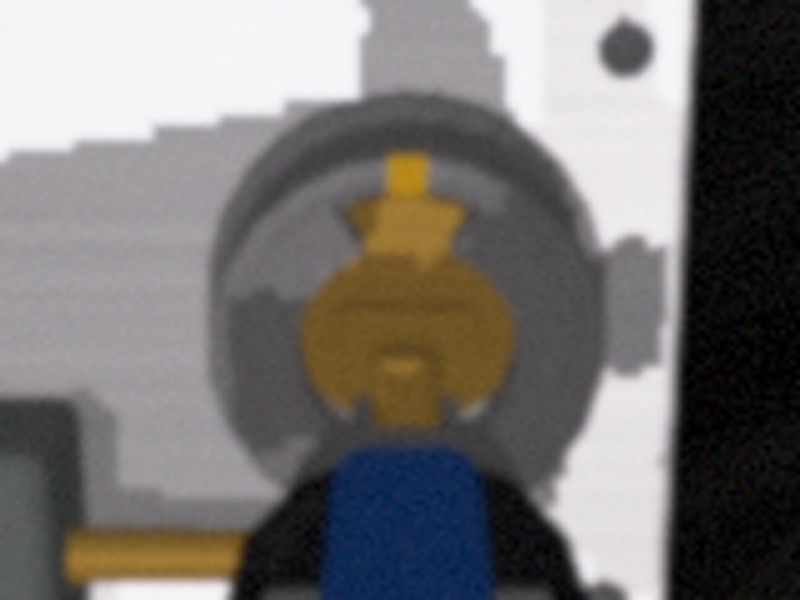

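```bash
python3 - <<'E'
from m import *
p=pickle.load(open("w5.pkl","rb")); s,R=st()
def t(x,y,z): return (R.T@(onz(p,(240+x/5,130+y/5),z)-s["tool_pos"])*1000).round(1)
b=s["tool_pos"][2]-.0466
print("mark outer",t(408,153,.052),"inner",t(408,195,.052),"face L/R",t(218,290,.052),t(603,290,.052),"bore LR",t(303,330,.052),t(512,330,.052))
print("pin tip",t(404,355,b+.018),t(404,430,b+.010),"wing low front edge",t(407,450,b+.041))
p2=pickle.load(open("w2.pkl","rb"))
E
```

```text
t 18.18 pos [0.6069 0.1225 0.1588] yawY 89.13 z [-0.  0. -1.] F [ 0.3 -0.1 -1.8] M [ 0.03  0.03 -0.02] w 0.15 g 78.1 q [ 0.16  0.21  1.8   0.    1.12 -1.4 ]
mark outer [ 31.4   0.3 106.8] inner [ 24.9   0.3 106.8] face L/R [  9.8 -29.5 106.8] [  9.7  30.9 106.8] bore LR [  3.2 -16.3 106.8] [  3.2  16.7 106.8]
pin tip [23.9 -0.2 28.6] [12.3 -0.3 36.6] wing low front edge [21.7  0.1  5.6]
```

The lever is at rest: its red centroid matches the start. The wrist view puts the port and coupling within about 1.3 mm, with the pin at crop (404,380) in line with the yellow mark at (408,170). I descend into the mouth.

```bash
python3 -m creep '[[-0.025,0.01,0.2,0,0],[0,0,0.4,0,0],[0,0,0.4,0,0],[0,0,0.2,0,0],[0,0,0.1,0,0],[0,0,0.04,0,0],[0,0,0,0,0]]' 80
python3 -m creep '[[0,0,0.05,0,0],[0,0,0.05,0,0],[0,0,0.05,0,0],[0,0,0.05,0,0],[0,0,0,0,0]]' 80
python3 -c "
from m import *
st()"
```

```text
time: 19.05
tool_pos: [0.6089, 0.1219, 0.0923]
tcp_rot: [0.027, 3.141, 0.0]
wrist_force: [0.9, -0.4, -2.5]
width: 0.148
grip_force: 78.1
time: 19.68
tool_pos: [0.6082, 0.1218, 0.0814]
tcp_rot: [-0.026, -3.141, 0.0]
wrist_force: [-0.5, -0.7, -1.3]
width: 0.151
grip_force: 78.1
t 19.68 pos [0.6082 0.1218 0.0814] yawY 89.04 z [-0.001 -0.    -1.   ] F [-0.5 -0.7 -1.3] M [ 0.01 -0.   -0.01] w 0.151 g 78.1 q [ 0.16  0.29  1.86 -0.    0.99 -1.4 ]
```

```bash
python3 -m creep '[[0,0,0.05,0,0],[0,0,0.05,0,0],[0,0,0.04,0,0],[0,0,0,0,0]]' 80
python3 -m creep '[[0,0,0.04,0,0],[0,0,0.04,0,0],[0,0,0,0,0],[0,0,0,0,0]]' 80
python3 -c "
from m import *
st()"
```

```text
time: 20.18
tool_pos: [0.6086, 0.1219, 0.0753]
tcp_rot: [0.026, 3.141, 0.0]
wrist_force: [-2.0, -0.1, 3.7]
width: 0.156
grip_force: 78.6
time: 20.68
tool_pos: [0.6086, 0.1219, 0.071]
tcp_rot: [0.026, 3.141, 0.0]
wrist_force: [-2.9, -0.4, 5.2]
width: 0.151
grip_force: 78.8
t 20.68 pos [0.6086 0.1219 0.071 ] yawY 89.04 z [ 0.  0. -1.] F [-2.9 -0.4  5.2] M [-0.1   0.38  0.01] w 0.151 g 78.8 q [ 0.16  0.31  1.87 -0.    0.97 -1.4 ]
```

```bash
python3 -m creep '[[0.015,0,0.03,0,0],[0,0,0.02,0,0],[0,0,0,0,0],[0,0,0,0,0]]' 80
python3 -c "
from m import *
st()"
```

```text
time: 21.18
tool_pos: [0.6085, 0.1219, 0.0689]
tcp_rot: [0.026, 3.14, 0.0]
wrist_force: [-0.8, -1.0, 5.4]
width: 0.152
grip_force: 79.0
t 21.18 pos [0.6085 0.1219 0.0689] yawY 89.04 z [ 0.002  0.    -1.   ] F [-0.8 -1.   5.4] M [-0.1   0.31  0.01] w 0.152 g 79.0 q [ 0.16  0.31  1.87 -0.    0.96 -1.4 ]
```

```bash
python3 -m creep '[[0,0,0.02,0,0],[0,0,0,0,0],[0,0,0,0,0]]' 80
python3 -m creep '[[0,0,0,0.5,0],[0,0,0,0.5,0],[0,0,0,0.5,0],[0,0,0,0.5,0],[0,0,0,0,0]]' 80
python3 -c "
from m import *
st()"
```

```text
time: 21.55
tool_pos: [0.6085, 0.1219, 0.068]
tcp_rot: [0.026, 3.14, 0.0]
wrist_force: [-1.8, -1.1, 6.1]
width: 0.154
grip_force: 79.0
time: 22.18
tool_pos: [0.609, 0.122, 0.0682]
tcp_rot: [0.34, 3.12, 0.001]
wrist_force: [-0.6, 0.6, 5.8]
width: 0.154
grip_force: 79.2
t 22.18 pos [0.609  0.122  0.0682] yawY 77.57 z [ 0.003  0.    -1.   ] F [-0.6  0.6  5.8] M [-0.13  0.1   0.06] w 0.154 g 79.2 q [ 0.16  0.31  1.87 -0.    0.96 -1.2 ]
```

```bash
python3 -m creep '[[0,0,0,0.5,0],[0,0,0,0.5,0],[0,0,0,0.5,0],[0,0,0,0.5,0],[0,0,0,0.5,0],[0,0,0,0.5,0],[0,0,0,0,0]]' 80
python3 -c "
from m import *
st()"
```

```text
time: 23.05
tool_pos: [0.6084, 0.1218, 0.0679]
tcp_rot: [0.802, 3.036, 0.0]
wrist_force: [-1.3, -1.7, 4.6]
width: 0.149
grip_force: 79.2
t 23.05 pos [0.6084 0.1218 0.0679] yawY 60.39 z [ 0.001 -0.    -1.   ] F [-1.3 -1.7  4.6] M [-0.21  0.33  0.06] w 0.149 g 79.2 q [ 0.16  0.31  1.87 -0.    0.96 -0.9 ]
```

```bash
python3 -m creep '[[0,0,0,0.6,0],[0,0,0,0.6,0],[0,0,0,0.6,0],[0,0,0,0.6,0],[0,0,0,0.6,0],[0,0,0,0.6,0],[0,0,0,0.6,0],[0,0,0,0.6,0],[0,0,0,0.6,0],[0,0,0,0.6,0],[0,0,0,0.6,0],[0,0,0,0.6,0],[0,0,0,0.6,0],[0,0,0,0.6,0],[0,0,0,0.6,0],[0,0,0,0.6,0],[0,0,0,0.6,0],[0,0,0,0.6,0],[0,0,0,0.3,0],[0,0,0,0,0]]' 80
python3 - <<'E'
from m import *
s,R=st(); p=bot.read_camera("wrist"); pickle.dump(p,open("w6.pkl","wb")); save(p,"w6",(240,150,400,270),5)
E
```

```text
time: 25.55
tool_pos: [0.6078, 0.1217, 0.0677]
tcp_rot: [2.282, 2.159, -0.0]
wrist_force: [-2.7, -1.6, 6.9]
width: 0.149
grip_force: 79.3
t 25.55 pos [0.6078 0.1217 0.0677] yawY -3.18 z [ 0.    -0.001 -1.   ] F [-2.7 -1.6  6.9] M [-0.24  0.49  0.23] w 0.149 g 79.3 q [ 0.16  0.31  1.87 -0.    0.96  0.21]
```

View pics/w6.png

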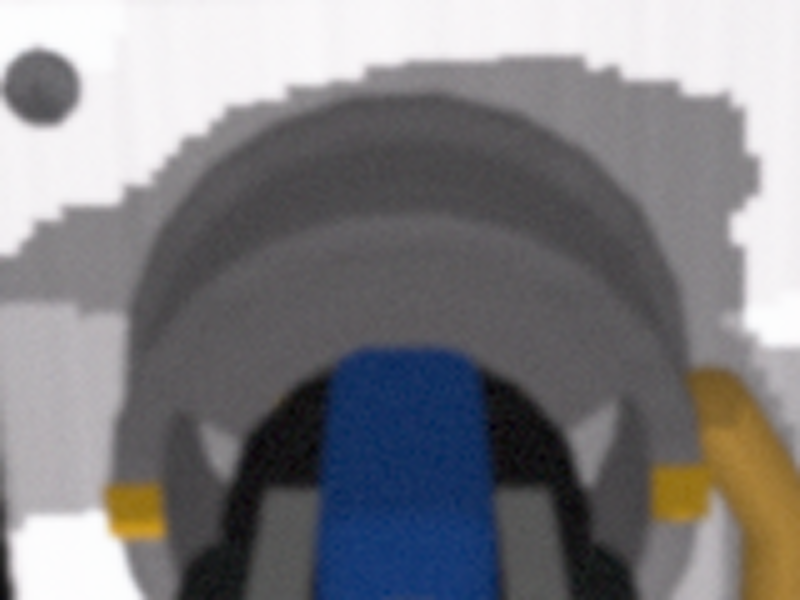

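The wrist view shows the wing square between the pads, with the yellow slot marks now at its sides (crop (136,510) and (682,493)). The coupling has turned 92° and is pressed in about 8 mm, with 0.23 N m of return moment. I hold briefly and hand in.

```bash
python3 -m creep '[[0,0,0,0,0],[0,0,0,0,0],[0,0,0,0,0],[0,0,0,0,0]]' 80
python3 -c "
from m import *
st(); print(bot.finish_job())"
```

```text
time: 26.1
tool_pos: [0.6078, 0.1217, 0.0677]
tcp_rot: [2.282, 2.159, -0.0]
wrist_force: [-2.5, -2.0, 6.4]
width: 0.151
grip_force: 79.3
t 26.1 pos [0.6078 0.1217 0.0677] yawY -3.17 z [ 0.    -0.001 -1.   ] F [-2.5 -2.   6.4] M [-0.24  0.49  0.14] w 0.151 g 79.3 q [ 0.16  0.31  1.87 -0.    0.96  0.21]
the job is handed in; nothing more can be done
None
```

I bled the lever to its bottom stop and eased it back up under control. The blue coupling is pushed in, turned about 92° clockwise and still gripped, and the job was handed in at 26.1 s of the 64 s limit; no verdict came back, and I took no final picture of the bottle, beaker and tape, though the arm never went down near them.

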